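# Load two reagent bottles into the free cells of a dark carrier

## Robot

A 6-joint arm with a two-finger parallel gripper is mounted at the origin on the work surface. World frame = base frame: x ahead of the robot, y to its left, z up, the work surface at z = 0. Lengths are in mm, angles in rad, forces in N, time in s.
With the tool pointing down it reaches from about 350 to 725 mm from the base axis. Payload 4.3 kg.
Tool frame: the origin (TCP) lies midway between the tips of the shut fingers; the grasp point (between the pads) lies 19 mm behind it; z points along the fingers, y is the line along which they close (so a half turn about z gives the same grasp; the last joint's range is limited). The gripper opens to 85 mm and grips with 20 to 120 N. Pads are 22 mm wide; open, the fingers measure 114 mm over their backs; the gripper's body (76 mm by 85 mm) begins 54 mm behind the grasp point. The pads swing forward as they close: fully open they stand 13 mm farther back than shut.
Start: joints at [1.197, 0.377, 0.081, 1.274, 0, 1.46], TCP at [149.937, 555.145, 231.329] pointing down, gripper open.
Joint ranges: [-2.72, 2.72], [-0.84, 1.66], [-1.02, 1.22], [-1.77, 2.12], [-1.37, 1.28], [-3.14, 3.14]. Speed limits (rad/s): [2.57, 2.57, 3.14, 3.14, 3.14, 3.14].

## Interface

Orientations are given as a unit quaternion [x, y, z, w].
In Python, from bench import state, vision, sign_off, find_in gives the robot as it stands.
- The arm moves only by the tool step_arm, never from a script. Its argument "series" is one flat list of numbers, 5 for each row, row after row: the shift along the tool's x, y, z in m, then the turn about the tool's z in degrees, then the closure, from -1 (fully open) to 1 (shut). A call has 1 to 20 rows; each row is the pose to reach, as a shift and turn from the pose commanded when the call began, along the tool's axes at that moment; what a row does not reach only later rows make up. A row lasts 1/12 s, in which the tool goes at most 41.7 mm and 7.16 degrees, less where a joint would pass 70% of its speed; a pose out of reach is approached as far as the arm can. A call with a gripper value outside its range is refused whole. The fingers move at their own pace and stop on an object; "grip_force" is the grip in N (left out, the last holds). Time passes only in rows, so rows that repeat a pose let the fingers close. It gives the time, the measured TCP pose, the force, the opening and the grip force at its end, in the units of the state.
- state(): the state, without advancing time (a new reading comes with each control period).
- vision.camera(name): name is "scene" or "top" or "wrist"; returns a dict with "img" (420x560x3 uint8, red, green, blue), "depth" (420x560 float32, mm along the optical axis (not along the pixel's ray), 0 where there is no reading), "camera_matrix" (3x3 intrinsics, pixels), "dist_coeffs" ([k1, k2, p1, p2, k3] as OpenCV has them; the pictures are not rectified), "world_from_camera" (4x4, takes a point from camera to world coordinates). Camera axes: x right, y down, z forward; pixel columns grow to the right and rows downward; lengths in mm; the calibration is good to about 2 mm. A picture is of the moment at which its call begins.
- sign_off(): hands the job in; it is judged then, once.
Trained networks look in the newest picture that a camera, given by its name, has taken for a name from the list of things; names that differ only in an ending like _2 or _b are one class to them, and where a whole thing is asked for, a point or a joint stands for the part that bears it (a point fixed in the world has none). Each returns a list of dicts, best first, with "p" (0 to 1); they miss things now and then, are a little off and sometimes report something else, mostly with a low value. They report only what shows in the picture. A call takes as long as a camera call.
- find_in(target, camera): "uv" ([column, row] in pixels, amid what is visible of it).
The state is a dict: "time_s": time; "qpos": joint angles; "joint_velocities": joint speeds; "joint_efforts": joint torques, N m; "tool_pos": TCP position; "orientation": TCP orientation; "wrist_force": force on the tool from outside, world axes, zero at the start; "wrist_torque": the same for the moment, N m; "grip_width": finger opening in mm; "finger_force": force on a finger pad.
Only numpy, scipy, OpenCV 4.12 (cv2) and the standard library are available. Lean on these libraries where they do the work, as an engineer would, in place of code of your own. Each camera call takes 0.05 s, during which the arm holds its last target. There are 200 camera calls.

## Task

Put the two small amber reagent bottles from the tray into the two empty cells of the covered carrier, through its sprung shutters, and push each one down until it stands upright on the floor of its cell. Four of the six cells already hold a bottle that you cannot see: feel for the free ones gently, without leaning hard on any bottle, and leave everything else on the bench where it is.

Things in the scene. Friction and masses are not known exactly. Their poses are not given: they have to be found in the camera images.
- bottle_a: first of two equal small amber reagent bottles in the tray: body 34 mm in diameter up to 46 mm, sloping shoulder, straight black cap 28 mm in diameter from 56 to 77 mm, its flat top; about 45 g, give or take a quarter. Origin: centre of its underside, z up. The jar beside it is shorter and fatter, the other bottle taller; neighbours stand at least 70 mm apart, centre to centre.
- bottle_b: second of two equal small amber reagent bottles in the tray: body 34 mm in diameter up to 46 mm, sloping shoulder, straight black cap 28 mm in diameter from 56 to 77 mm, its flat top; about 45 g, give or take a quarter. Origin: centre of its underside, z up. The jar beside it is shorter and fatter, the other bottle taller; neighbours stand at least 70 mm apart, centre to centre.
- carrier: light-tight reagent carrier fixed to the bench: dark grey plastic case with aluminium cover frame, 134 (x) x 190 (y) mm, cover top 114 mm above the bench; small screws stand 4 mm higher on its corners. Origin: centre of its underside, z up, y along its long side. Six cells open upwards, at x = -30 and +30, y = -58, 0 and +58 mm, each closed by two sprung shutter leaves.
- cover_top (a point): centre of the carrier's cover top; axes as the carrier's. Every cell has two dark grey leaves, 45 mm wide (y), level, 0.6 mm below the cover top, meeting on the cell's centre line along y; each is hinged 23 mm from that line, swings only down and is sprung shut. Pushing a bottle through takes 3 to 6 N, mostly in the first 10 mm. The leaves look alike over full and empty cells.
- cell_floor (a point): centre of the carrier's inner floor, 104 mm below the cover top. The floor of each cell is a rubber plate on springs: it gives 1 mm per 5 N, up to 6 mm. Four of the six cells, different each time, already hold a bottle of the same kind standing on this floor, unseen, its cap top 27 mm below the cover top: what is pushed in there meets it at that depth, and it gives only as the floor does. Two cells are empty.
- cell_0 (a point): centre of the first cell (x = -30, y = -58 mm) at the cover top. A cell measures 50 mm (x) by 46 mm (y). A bottle let go part-way in an empty cell does not fall: the leaves lean on its sides and hold it, upright. It is then pushed down from above, against about 1 N, with shut fingers.
- cell_1 (a point): centre of the second cell (x = -30, y = 0) at the cover top. When the cap is more than 23 mm below the cover top the leaves close over it; a pushing finger can be drawn out again freely. A bottle on the floor has its cap top 27 mm below the cover top.
- cell_2 (a point): centre of the third cell (x = -30, y = 58 mm) at the cover top.
- cell_3 (a point): centre of the fourth cell (x = 30, y = -58 mm) at the cover top.
- cell_4 (a point): centre of the fifth cell (x = 30, y = 0) at the cover top.
- cell_5 (a point): centre of the sixth cell (x = 30, y = 58 mm) at the cover top.
- tray: low white plastic tray fixed to the bench, 200 x 200 mm, floor 4 mm above the bench, rim 12 mm. Origin: centre of its underside. Two small bottles, a jar and a larger bottle stand in it.
- jar: short amber glass jar with a black lid, 52 mm across, 46 mm tall, standing in the tray; a bystander. Origin: centre of its underside, z up.
- stock_bottle: larger amber bottle with a black cap, 54 mm across, 112 mm tall, standing in the tray; a bystander. Origin: centre of its underside, z up.
- beaker: empty glass beaker, 68 mm across, 92 mm tall, on the bench; a bystander. Origin: centre of its underside.
- marker: marker pen lying flat, 135 mm long, 14 mm high, on the bench; a bystander. Origin: under its middle.
- timer: flat white bench timer, 62 x 72 x 20 mm; a bystander. Origin: centre of its underside.
- dishes: two stacked clear culture dishes, 91 mm across, 31 mm tall in all; a bystander. Origin: centre of its underside.

How it is judged:
By the outcome, as a careful person would: the job done as asked, in the order asked, and still so for the second after the job is handed in, with the robot touching nothing.
It also fails if it takes over 72 s, if anything falls off the work surface, if the arm or the gripper's body presses on something with over 40 N, if the wrist force passes 120 N, or if a joint passes its speed limit or range.

## Working session

There is one attempt and no reset: what is moved stays moved. The work goes in short steps, Python scripts to look and compute and a tool call to move; the robot and the scene stay as the last step left them, time stands still between calls to the robot, and variables do not carry over. Pictures are saved under pics/ and viewed, at most 10 in all, crops included, and the job is handed in when it is done.

Besides the shell and the picture viewer there is one more tool, called after ">>>" as name(argument=value, ...) on one line, values as JSON. step_arm: Moves the arm, as the interface text tells. Its arguments: {"type":"object","properties":{"series":{"type":"array","items":{"type":"number"}},"grip_force":{"type":"number"}},"required":["series"]}

```bash
ls; mkdir -p pics; python3 - <<'E'
from bench import state, vision, find_in
import cv2, pickle
print(state())
for c in ["top","scene"]:
    r=vision.camera(c); pickle.dump(r,open(f"{c}.pkl","wb"))
    cv2.imwrite(f"pics/{c}1.png",r["img"][:,:,::-1])
    for t in ["bottle_a","carrier","cover_top","cell_0","tray","jar","stock_bottle","beaker"]:
        print(c,t,[(d["uv"],round(d["p"],2)) for d in find_in(t,c)][:6])
E
```

```text
pics
{'time_s': 0.0, 'qpos': array([1.19670161e+00, 3.78075629e-01, 7.96587239e-02, 1.27442061e+00,
       4.50378111e-05, 1.46046609e+00]), 'joint_velocities': array([-1.22768923e-03,  1.03525452e-03,  6.88446700e-05,  2.81453092e-03,
        6.58567030e-04, -4.83729951e-04]), 'joint_efforts': array([ 2.26996481e-04, -4.63599873e+01,  2.69879222e+01,  2.06444686e-02,
        9.42141128e-05,  9.28613730e-06]), 'tool_pos': array([149.67096684, 554.5071103 , 230.36643045]), 'orientation': array([ 1.31500224e-01,  9.91315615e-01, -9.85401673e-04, -2.66652242e-04]), 'wrist_force': array([-0.78629755, -0.52464489, -0.32603682]), 'wrist_torque': array([ 0.01344936, -0.01259979, -0.00847454]), 'finger_force': 0.0, 'grip_width': 85.5926667822255}
top bottle_a [([220.5, 227.0], 0.64), ([193.7, 217.1], 0.46)]
top carrier [([333.3, 194.4], 0.75)]
top cover_top [([334.4, 194.1], 0.97)]
top cell_0 [([334.3, 195.6], 0.77)]
top tray [([215.4, 211.9], 0.94), ([411.0, 185.5], 0.23)]
top jar [([233.8, 203.5], 0.73)]
top stock_bottle [([209.4, 194.5], 0.77), ([412.2, 187.5], 0.47)]
top beaker [([410.4, 183.6], 0.91), ([221.5, 225.1], 0.53)]
scene bottle_a [([329.5, 203.5], 0.8), ([356.7, 218.0], 0.48)]
scene carrier [([202.5, 208.1], 0.93), ([134.6, 182.2], 0.35)]
scene cover_top [([202.5, 206.7], 0.75)]
scene cell_0 [([203.0, 205.6], 0.83), ([309.9, 226.5], 0.61), ([138.8, 182.1], 0.32)]
scene tray [([331.9, 229.2], 0.59)]
scene jar [([308.8, 224.2], 0.74)]
scene stock_bottle [([342.6, 236.1], 0.91)]
scene beaker [([120.2, 198.8], 0.55)]
```

```bash
cat > h.py <<'E'
import numpy as np, cv2
def world(r,uv,z=None):
    """pixel -> world, on plane z, or by depth if z is None"""
    K=r["camera_matrix"];T=r["world_from_camera"]
    n=cv2.undistortPoints(np.array([[uv]],float),K,np.array(r["dist_coeffs"],float))[0,0]
    d=np.array([n[0],n[1],1.])
    if z is None: s=r["depth"][int(round(uv[1])),int(round(uv[0]))]
    else: s=(z-T[2,3])/(T[:3,:3]@d)[2]
    return T[:3,:3]@(d*s)+T[:3,3]
def cloud(r):
    K=r["camera_matrix"];T=r["world_from_camera"];h,w=r["depth"].shape
    uv=np.stack(np.meshgrid(np.arange(w),np.arange(h)),-1).reshape(-1,1,2).astype(float)
    n=cv2.undistortPoints(uv,K,np.array(r["dist_coeffs"],float)).reshape(h,w,2)
    p=np.concatenate([n,np.ones((h,w,1))],-1)*r["depth"][...,None]
    return p@T[:3,:3].T+T[:3,3]
E
python3 - <<'E'
import pickle,cv2
from h import *
r=pickle.load(open("top.pkl","rb")); P=cloud(r)
print(r["world_from_camera"].round(2),r["camera_matrix"])
c=r["img"][130:280,150:450,::-1]; cv2.imwrite("pics/top_crop.png",cv2.resize(c,None,fx=2.6,fy=2.6,interpolation=cv2.INTER_CUBIC))
for uv,z in [((220.5,227),81),((193.7,217.1),81),((333.3,194.4),114),((209.4,194.5),116),((233.8,203.5),50),((411,184),92)]:
    print(uv,world(r,uv,z).round(), world(r,uv).round())
# cover from depth
m=(abs(P[...,2]-114)<8)&(r["depth"]>0); m[:,:290]=0;m[:,380:]=0
q=P[m][:,:2].astype(np.float32); print(len(q),cv2.minAreaRect(q),np.median(P[m][:,2]))
E
```

```text
[[-1.00000e-02 -1.00000e+00  6.00000e-02  4.33000e+02]
 [-1.00000e+00  1.00000e-02 -0.00000e+00 -2.98000e+00]
 [ 0.00000e+00 -6.00000e-02 -1.00000e+00  1.41336e+03]
 [ 0.00000e+00  0.00000e+00  0.00000e+00  1.00000e+00]] [[444.81070257   0.         278.16102574]
 [  0.         444.81070257 207.60426424]
 [  0.           0.           1.        ]]
(220.5, 227) [459. 166.  81.] [459. 166.  80.]
(193.7, 217.1) [489. 247.  81.] [489. 246.  84.]
(333.3, 194.4) [ 550. -170.  114.] [ 550. -170.  113.]
(209.4, 194.5) [554. 194. 116.] [556. 198.  89.]
(233.8, 203.5) [531. 129.  50.] [531. 128.  52.]
(411, 184) [ 581. -409.   92.] [ 589. -431.   20.]
2977 ((547.5213012695312, -168.702880859375), (191.80250549316406, 139.96414184570312), 86.0031509399414) 114.21338267274723
```

View pics/top_crop.png

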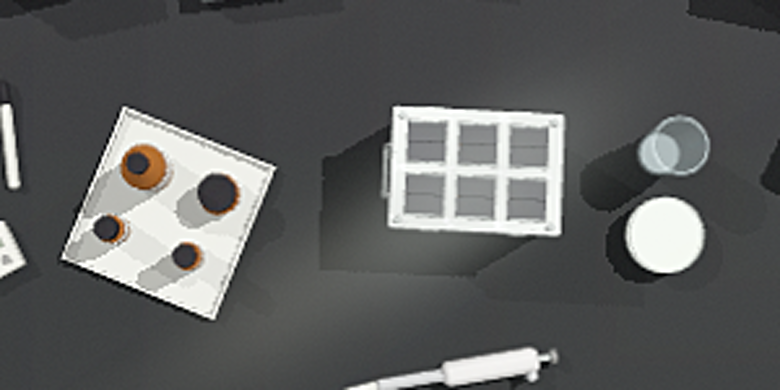

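View pics/scene1.png

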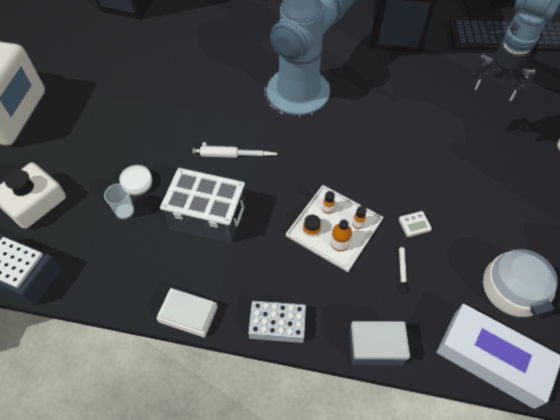

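The top view crop shows the bottles at (187,256) and (110,230), the jar at (218,194), the stock bottle at (140,165) and the carrier centre at (476,170). Its long side lies almost along world y, about -2.4°. The scene view agrees. I'll go above the tray first for a close look.

```bash
cat >> h.py <<'E'
from scipy.spatial.transform import Rotation as R
def shift(s,p,phi=None):
    """tool-frame shift (m) and turn (deg) from measured state to world p, tool-x heading phi deg"""
    M=R.from_quat(s["orientation"]).as_matrix()
    d=M.T@(np.array(p)-s["tool_pos"])/1000
    h=np.degrees(np.arctan2(M[1,0],M[0,0]))
    t=0 if phi is None else -((phi-h+180)%360-180)
    return d.round(4),round(t,1),round(h,2)
E
python3 - <<'E'
from bench import state
from h import *
print(shift(state(),(475,205,260),177.65))
E
```

```text
(array([-0.4051, -0.2533, -0.0287]), np.float64(-12.8), np.float64(164.88))
```

>>> step_arm(series=[-0.405, -0.253, -0.029, -12.8, -1, -0.405, -0.253, -0.029, -12.8, -1, -0.405, -0.253, -0.029, -12.8, -1, -0.405, -0.253, -0.029, -12.8, -1, -0.405, -0.253, -0.029, -12.8, -1, -0.405, -0.253, -0.029, -12.8, -1, -0.405, -0.253, -0.029, -12.8, -1, -0.405, -0.253, -0.029, -12.8, -1, -0.405, -0.253, -0.029, -12.8, -1, -0.405, -0.253, -0.029, -12.8, -1, -0.405, -0.253, -0.029, -12.8, -1, -0.405, -0.253, -0.029, -12.8, -1, -0.405, -0.253, -0.029, -12.8, -1, -0.405, -0.253, -0.029, -12.8, -1, -0.405, -0.253, -0.029, -12.8, -1])

```text
time_s: 2.15
tool_pos: [474.4, 205.6, 260.2]
orientation: [0.02, 1.0, 0.0, -0.0]
wrist_force: [-0.5, 0.3, -0.0]
grip_width: 85.5
finger_force: 0.0
```

```bash
python3 - <<'E'
from bench import state, vision, find_in
from h import *
import pickle
r=vision.camera("wrist"); pickle.dump(r,open("w1.pkl","wb")); s=state()
cv2.imwrite("pics/w1.png",r["img"][:,:,::-1])
print(s["tool_pos"],s["time_s"],r["world_from_camera"].round(2))
for t,z in [("bottle_a",81),("jar",50),("stock_bottle",116)]:
    for d in find_in(t,"wrist"): print(t,d["uv"],round(d["p"],2),world(r,d["uv"],z).round(1))
print(shift(s,(548,-169,200),177.65))
E
```

```text
[474.14708092 205.94783567 260.24117996] 2.2 [[ 4.0000e-02  9.5000e-01  3.2000e-01  3.9102e+02]
 [ 1.0000e+00 -4.0000e-02 -1.0000e-02  2.0881e+02]
 [-0.0000e+00  3.2000e-01 -9.5000e-01  4.0340e+02]
 [ 0.0000e+00  0.0000e+00  0.0000e+00  1.0000e+00]]
bottle_a [329.9, 180.4] 0.94 [477.7 254.6  81. ]
bottle_a [240.0, 152.7] 0.71 [448.3 172.5  81. ]
jar [212.3, 214.4] 0.84 [518.2 134.8  50. ]
stock_bottle [289.2, 245.3] 0.97 [526.3 213.9 116. ]
(array([-0.0886, -0.3718,  0.0601]), np.float64(0.1), np.float64(177.74))
```

View pics/w1.png

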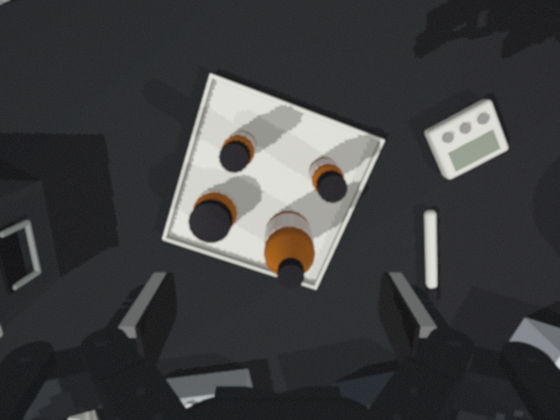

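The wrist view shows the small bottle caps at (235,156) and (332,187). The jar lid is at (211,220) and the stock cap at (290,272). I'll get the cap centres from depth, then move above the carrier.

```bash
python3 - <<'E'
import pickle
from h import *
for f,cs in [("w1.pkl",((448,172),(478,254))),("top.pkl",((459,166),(489,247)))]:
    r=pickle.load(open(f,"rb")); P=cloud(r)
    for c in cs:
        m=(np.hypot(P[...,0]-c[0],P[...,1]-c[1])<35)&(P[...,2]>70)&(P[...,2]<90)&(r["depth"]>0)
        q=P[m]; v,u=np.where(m); print(f,len(q),q.mean(0).round(1),q.min(0).round(1),q.max(0).round(1), cv2.minEnclosingCircle(q[q[:,2]>76][:,:2].astype(np.float32)),(u.mean(),v.mean()))
E
```

```text
w1.pkl 781 [452.3 166.8  81. ] [439.  152.2  70.1] [467.6 180.5  83.8] ((453.45538330078125, 166.1370849609375), 14.600411415100098) (np.float64(234.10755441741358), np.float64(157.28169014084506))
w1.pkl 747 [485.  256.6  80.8] [472.1 243.   70. ] [500.2 271.1  83.7] ((486.62109375, 257.03936767578125), 14.476114273071289) (np.float64(332.0240963855422), np.float64(187.72423025435074))
top.pkl 74 [456.3 165.8  81.1] [443.9 152.8  71.7] [470.9 179.8  87.7] ((456.6860046386719, 166.2949981689453), 14.252440452575684) (np.float64(220.55405405405406), np.float64(227.85135135135135))
top.pkl 73 [489.4 257.4  81.3] [475.2 244.3  70.9] [502.  270.4  87.4] ((489.02423095703125, 258.0102233886719), 14.25250244140625) (np.float64(190.16438356164383), np.float64(217.17808219178082))
```

>>> step_arm(series=[-0.02, -0.09, 0, 0, 1, -0.04, -0.18, 0, 0, 1, -0.06, -0.26, 0.0, 0, 1, -0.08, -0.34, 0, 0, 1, -0.089, -0.372, 0.0, 0, 1, -0.089, -0.372, 0, 0, 1, -0.089, -0.372, 0, 0, 1, -0.089, -0.372, 0, 0, 1, -0.089, -0.372, 0, 0, 1, -0.089, -0.372, 0, 0, 1, -0.089, -0.372, 0, 0, 1, -0.089, -0.372, 0, 0, 1])

```text
time_s: 3.35
tool_pos: [548.7, -169.1, 260.1]
orientation: [0.02, 1.0, 0.001, -0.0]
wrist_force: [-0.7, 0.4, -0.2]
grip_width: -0.0
finger_force: 0.0
```

```bash
python3 - <<'E'
from bench import state, vision, find_in
from h import *
import pickle
r=vision.camera("wrist"); pickle.dump(r,open("w2.pkl","wb")); s=state()
cv2.imwrite("pics/w2.png",r["img"][:,:,::-1])
print(s["tool_pos"],s["time_s"],s["wrist_force"],s["grip_width"])
for t,z in [("cover_top",114),("cell_0",114)]:
    for d in find_in(t,"wrist"): print(t,d["uv"],round(d["p"],2),world(r,d["uv"],z).round(1))
P=cloud(r); m=(abs(P[...,2]-114)<6)&(r["depth"]>0)&(np.hypot(P[...,0]-548,P[...,1]+169)<150)
q=P[m][:,:2].astype(np.float32); print(len(q),cv2.minAreaRect(q),np.median(P[m][:,2]))
E
```

```text
[ 548.61192896 -168.35467355  260.26443809] 3.4 [ 1.00890314 -0.21517607 -0.25761702] -0.002638794911360266
cover_top [274.4, 174.0] 0.96 [ 535.7 -171.   114. ]
cell_0 [274.2, 176.8] 0.78 [ 538.1 -171.3  114. ]
36090 ((544.5264892578125, -170.34234619140625), (193.24818420410156, 137.86602783203125), 86.4840316772461) 114.45784125660145
```

View pics/w2.png

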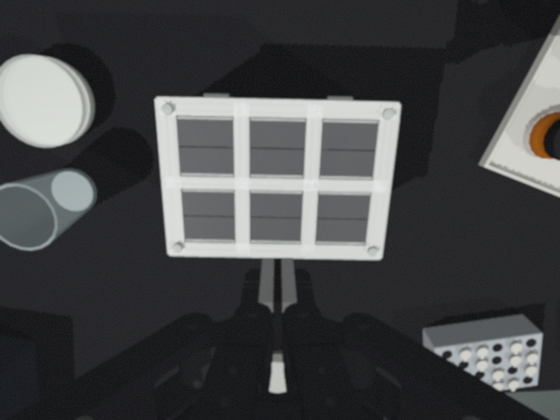

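The wrist view shows the cover corners at about (155,98), (401,102), (383,260) and (168,257), with the leaf cells clear inside. The shut fingertips appear at about (278,261).

```bash
python3 - <<'E'
import pickle
from h import *
from bench import state
r=pickle.load(open("w2.pkl","rb")); g=cv2.cvtColor(r["img"],cv2.COLOR_RGB2GRAY)
P=cloud(r);m=((abs(P[...,2]-114)<6)&(r["depth"]>0)&(np.hypot(P[...,0]-548,P[...,1]+169)<150)).astype(np.uint8)
m=(m&(g>110)).astype(np.uint8)
n,l,st,_=cv2.connectedComponentsWithStats(m);k=1+np.argmax(st[1:,4])
c=max(cv2.findContours((l==k).astype(np.uint8),0,1)[0],key=cv2.contourArea)
W=np.array([world(r,p[0],114)[:2] for p in c],np.float32); print(cv2.minAreaRect(W))
C=np.array([world(r,p,114)[:2] for p in [(155,98),(401,102),(383,260),(168,257)]]);print(C.round(1),C.mean(0))
T=np.linalg.inv(r["world_from_camera"]);t=T[:3,:3]@np.array([548.6,-168.7,260.2])+T[:3,3]
print(cv2.projectPoints(t[None],np.zeros(3),np.zeros(3),r["camera_matrix"],np.array(r["dist_coeffs"],float))[0],t)
o=np.array([546.5,-169.7]);a=np.radians(-3)
Rm=np.array([[np.cos(a),-np.sin(a)],[np.sin(a),np.cos(a)]])
i=0
for x in(-30,30):
  for y in(-58,0,58): print(i,(o+Rm@[x,y]).round(1)); i+=1
c0=o+Rm@[-30,58]; print(shift(state(),(*c0,118)))
E
```

```text
((544.4332275390625, -170.38864135742188), (193.1826171875, 137.65142822265625), 86.40094757080078)
[[ 470.9 -261.7]
 [ 481.8  -69.3]
 [ 619.6  -76. ]
 [ 608.6 -270.5]] [ 545.23798912 -169.37740306]
[[[278.53397803 277.65238447]]] [  0.62169462  33.57602034 162.12888118]
0 [ 513.5 -226.1]
1 [ 516.5 -168.1]
2 [ 519.6 -110.2]
3 [ 573.4 -229.2]
4 [ 576.5 -171.3]
5 [ 579.5 -113.3]
(array([0.0312, 0.0565, 0.1425]), 0, np.float64(177.83))
```

>>> step_arm(series=[0.02, 0.03, 0.02, 0, 1, 0.031, 0.057, 0.05, 0, 1, 0.031, 0.057, 0.09, 0, 1, 0.031, 0.057, 0.12, 0, 1, 0.031, 0.057, 0.14, 0, 1, 0.031, 0.057, 0.145, 0, 1, 0.031, 0.057, 0.15, 0, 1, 0.031, 0.057, 0.155, 0, 1, 0.031, 0.057, 0.16, 0, 1, 0.031, 0.057, 0.165, 0, 1, 0.031, 0.057, 0.169, 0, 1, 0.031, 0.057, 0.172, 0, 1, 0.031, 0.057, 0.1745, 0, 1, 0.031, 0.057, 0.1745, 0, 1, 0.031, 0.057, 0.1745, 0, 1])

```text
time_s: 4.75
tool_pos: [520.5, -112.1, 86.0]
orientation: [0.02, 1.0, -0.0, 0.0]
wrist_force: [-0.3, 0.6, 2.5]
grip_width: 0.6
finger_force: 4.6
```

>>> step_arm(series=[0, 0, 0.001, 0, 1, 0, 0, 0.002, 0, 1, 0, 0, 0.002, 0, 1])

```text
time_s: 5.0
tool_pos: [521.0, -112.2, 85.0]
orientation: [0.02, 1.0, -0.0, 0.001]
wrist_force: [-1.8, 1.1, 9.7]
grip_width: 0.2
finger_force: 6.7
```

>>> step_arm(series=[0, 0, -0.02, 0, 1, 0, 0, -0.038, 0, 1, -0.03, 0.0, -0.038, 0, 1, -0.058, 0.001, -0.038, 0, 1, -0.058, 0.001, -0.035, 0, 1, -0.058, 0.001, -0.03, 0, 1, -0.058, 0.001, -0.025, 0, 1, -0.058, 0.001, -0.02, 0, 1, -0.058, 0.001, -0.015, 0, 1, -0.058, 0.001, -0.01, 0, 1, -0.058, 0.001, -0.006, 0, 1, -0.058, 0.001, -0.003, 0, 1, -0.058, 0.001, 0, 0, 1, -0.058, 0.001, 0, 0, 1, -0.058, 0.001, 0, 0, 1])

```text
time_s: 6.25
tool_pos: [577.4, -112.9, 83.1]
orientation: [0.02, 1.0, 0.0, -0.001]
wrist_force: [-0.8, -0.0, -2.4]
grip_width: 0.1
finger_force: 2.1
```

>>> step_arm(series=[0, 0, -0.02, 0, 1, 0, 0, -0.038, 0, 1, 0, -0.03, -0.038, 0, 1, -0.001, -0.058, -0.038, 0, 1, -0.001, -0.058, -0.035, 0, 1, -0.001, -0.058, -0.03, 0, 1, -0.001, -0.058, -0.025, 0, 1, -0.001, -0.058, -0.02, 0, 1, -0.001, -0.058, -0.015, 0, 1, -0.001, -0.058, -0.01, 0, 1, -0.001, -0.058, -0.006, 0, 1, -0.001, -0.058, -0.003, 0, 1, -0.001, -0.058, 0, 0, 1, -0.001, -0.058, 0, 0, 1, -0.001, -0.058, 0, 0, 1])

```text
time_s: 7.5
tool_pos: [577.5, -170.8, 84.9]
orientation: [0.02, 1.0, 0.0, 0.001]
wrist_force: [-1.6, 1.3, 8.5]
grip_width: -0.2
finger_force: 7.5
```

Cell 4 is full. Next is cell 1.

>>> step_arm(series=[0, 0, -0.02, 0, 1, 0, 0, -0.038, 0, 1, 0.03, 0.001, -0.038, 0, 1, 0.0605, 0.001, -0.038, 0, 1, 0.0605, 0.001, -0.035, 0, 1, 0.0605, 0.001, -0.03, 0, 1, 0.0605, 0.001, -0.025, 0, 1, 0.0605, 0.001, -0.02, 0, 1, 0.0605, 0.001, -0.015, 0, 1, 0.0605, 0.001, -0.01, 0, 1, 0.0605, 0.001, -0.006, 0, 1, 0.0605, 0.001, -0.003, 0, 1, 0.0605, 0.001, 0, 0, 1, 0.0605, 0.001, 0, 0, 1, 0.0605, 0.001, 0, 0, 1])

```text
time_s: 8.75
tool_pos: [517.3, -168.0, 84.8]
orientation: [0.02, 1.0, -0.0, 0.001]
wrist_force: [-2.1, 0.7, 8.9]
grip_width: -0.1
finger_force: 7.6
```

>>> step_arm(series=[0, 0, -0.02, 0, 1, 0, 0, -0.038, 0, 1, 0.001, -0.03, -0.038, 0, 1, 0.002, -0.058, -0.038, 0, 1, 0.002, -0.058, -0.035, 0, 1, 0.002, -0.058, -0.03, 0, 1, 0.002, -0.058, -0.025, 0, 1, 0.002, -0.058, -0.02, 0, 1, 0.002, -0.058, -0.015, 0, 1, 0.002, -0.058, -0.01, 0, 1, 0.002, -0.058, -0.006, 0, 1, 0.002, -0.058, -0.003, 0, 1, 0.002, -0.058, 0, 0, 1, 0.002, -0.058, 0, 0, 1, 0.002, -0.058, 0, 0, 1])

```text
time_s: 10.0
tool_pos: [512.6, -225.4, 84.8]
orientation: [0.02, 1.0, -0.0, 0.001]
wrist_force: [-2.1, 1.9, 8.6]
grip_width: 0.1
finger_force: 7.6
```

```bash
python3 - <<'E'
from bench import state
from h import *
s=state();print(s["tool_pos"],s["wrist_force"],s["time_s"])
print(shift(s,(455,166.3,130)),shift(s,(455,166.3,63)))
E
```

```text
[ 512.62025963 -225.42953861   84.83281321] [-2.06744752  1.93457695  8.58732924] 10.0
(array([ 0.0732,  0.3891, -0.0453]), 0, np.float64(177.71)) (array([0.0733, 0.3891, 0.0217]), 0, np.float64(177.71))
```

All four full cells are found (0, 1, 2, 4), so cells 3 and 5 are free. Now the first bottle.

>>> step_arm(series=[0, 0, -0.04, 0, 1, 0, 0, -0.08, 0, -0.15, 0.005, 0.02, -0.11, 0, -0.15, 0.012, 0.06, -0.11, 0, -0.15, 0.02, 0.1, -0.11, 0, -0.15, 0.027, 0.14, -0.11, 0, -0.15, 0.034, 0.18, -0.11, 0, -0.15, 0.042, 0.22, -0.11, 0, -0.15, 0.05, 0.26, -0.11, 0, -0.15, 0.057, 0.3, -0.11, 0, -0.15, 0.064, 0.34, -0.11, 0, -0.15, 0.07, 0.375, -0.1, 0, -0.15, 0.073, 0.389, -0.08, 0, -0.15, 0.073, 0.389, -0.06, 0, -0.15, 0.073, 0.389, -0.06, 0, -0.15])

```text
time_s: 11.25
tool_pos: [451.4, 166.7, 140.1]
orientation: [0.019, 1.0, -0.001, -0.003]
wrist_force: [-0.7, -0.4, -0.2]
grip_width: 49.0
finger_force: 0.0
```

```bash
python3 - <<'E'
from bench import state,vision
from h import *
r=vision.camera("wrist"); s=state();print(s["tool_pos"],s["grip_width"],s["time_s"])
cv2.imwrite("pics/w3.png",r["img"][:,:,::-1])
print(shift(s,(455,166.3,62)))
E
```

```text
[452.32158095 166.09143253 141.77572229] 49.33297051654758 11.3
(array([-0.0031,  0.0004,  0.0798]), 0, np.float64(177.76))
```

View pics/w3.png

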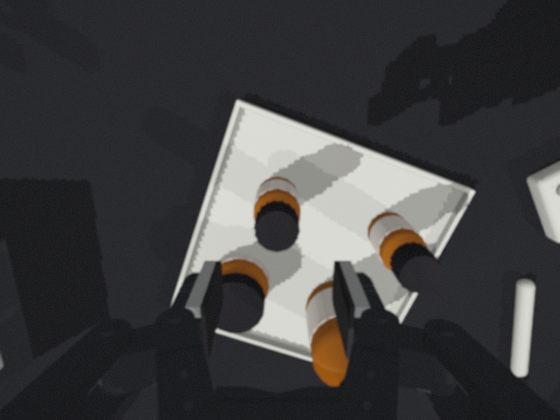

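The cap is at (277,230), midway between the fingers at (214) and (343). I'll descend and grip.

>>> step_arm(series=[-0.001, 0, 0.02, 0, -0.15, -0.001, 0, 0.045, 0, -0.15, -0.001, 0, 0.065, 0, -0.15, -0.001, 0, 0.08, 0, -0.15, -0.001, 0, 0.08, 0, -0.15, -0.001, 0, 0.08, 0, 0.6, -0.001, 0, 0.08, 0, 1, -0.001, 0, 0.08, 0, 1, -0.001, 0, 0.08, 0, 1, -0.001, 0, 0.08, 0, 1], grip_force=30)

```text
time_s: 12.13
tool_pos: [457.5, 166.2, 65.4]
orientation: [0.02, 1.0, 0.0, 0.002]
wrist_force: [-0.1, 0.0, 6.2]
grip_width: 25.3
finger_force: 30.1
```

```bash
python3 - <<'E'
from bench import state
from h import *
s=state();print(s["tool_pos"],s["grip_width"],s["finger_force"],s["time_s"],shift(s,(573,-229.2,190)))
E
```

```text
[457.45649766 166.21144318  65.3589583 ] 25.303774954586082 30.051358938217163 12.1333 (array([-0.1319, -0.3903, -0.1244]), 0, np.float64(177.67))
```

Width is 25.3 rather than 28 mm, so I'll lift a little and look.

>>> step_arm(series=[0, 0, -0.02, 0, 1, 0, 0, -0.05, 0, 1, 0, 0, -0.09, 0, 1, 0, 0, -0.125, 0, 1, 0, 0, -0.125, 0, 1])

```text
time_s: 12.55
tool_pos: [460.1, 167.1, 196.1]
orientation: [0.02, 1.0, 0.002, 0.006]
wrist_force: [1.8, -0.2, -0.0]
grip_width: 25.7
finger_force: 29.7
```

```bash
python3 - <<'E'
from bench import state,vision
from h import *
r=vision.camera("wrist"); s=state();print(s["tool_pos"],s["grip_width"],s["finger_force"],s["wrist_force"],s["time_s"])
r2=vision.camera("scene")
a=r["img"][120:420,140:420]; b=cv2.resize(r2["img"][150:270,270:382],(280,300),interpolation=cv2.INTER_CUBIC)
cv2.imwrite("pics/w4.png",np.hstack([a,b])[:,:,::-1])
print(shift(s,(573,-229.2,190)))
E
```

```text
[459.01789834 166.83423029 193.10186939] 25.321544994289777 29.736094772815704 [ 1.11470894  0.05539275 -0.73257916] 12.6
(array([-0.1298, -0.3911,  0.0033]), 0, np.float64(177.69))
```

View pics/w4.png

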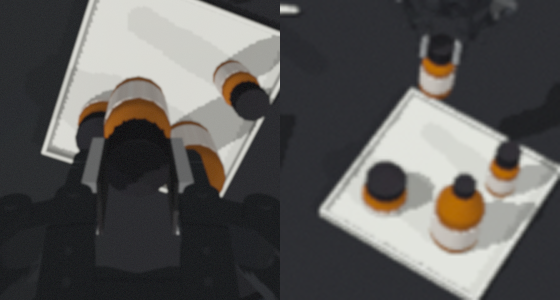

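The wrist view shows the cap centred between the pads at about (140,150), and the scene view shows the bottle upright in the gripper. On to cell 3.

>>> step_arm(series=[-0.007, -0.02, 0, 0, 1, -0.02, -0.06, 0, 0, 1, -0.033, -0.1, 0, 0, 1, -0.046, -0.14, 0, 0, 1, -0.06, -0.18, 0, 0, 1, -0.073, -0.22, 0, 0, 1, -0.086, -0.26, 0, 0, 1, -0.1, -0.3, 0, 0, 1, -0.113, -0.34, 0, 0, 1, -0.124, -0.373, 0, 0, 1, -0.13, -0.391, 0, 0, 1, -0.13, -0.391, 0, 0, 1, -0.13, -0.391, 0, 0, 1, -0.13, -0.391, 0, 0, 1])

```text
time_s: 13.82
tool_pos: [568.8, -228.7, 187.0]
orientation: [0.02, 1.0, 0.001, -0.002]
wrist_force: [-0.1, 1.0, -0.1]
grip_width: 25.1
finger_force: 29.8
```

```bash
python3 - <<'E'
from bench import state
from h import *
s=state();print(s["tool_pos"],s["grip_width"],s["wrist_force"],s["time_s"],shift(s,(572.5,-229.2,117),176.6))
E
```

```text
[ 568.78536047 -228.7403815   187.007816  ] 25.106756180901534 [-0.06693787  0.97624328 -0.11004036] 13.8167 (array([-0.004 , -0.0005,  0.07  ]), np.float64(1.1), np.float64(177.7))
```

>>> step_arm(series=[-0.004, -0.001, 0, 1.1, 1, -0.004, -0.001, 0.005, 1.1, 1, -0.004, -0.001, 0.01, 1.1, 1, -0.004, -0.001, 0.014, 1.1, 1, -0.004, -0.001, 0.018, 1.1, 1, -0.004, -0.001, 0.022, 1.1, 1, -0.004, -0.001, 0.026, 1.1, 1, -0.004, -0.001, 0.03, 1.1, 1, -0.004, -0.001, 0.034, 1.1, 1, -0.004, -0.001, 0.038, 1.1, 1, -0.004, -0.001, 0.038, 1.1, 1])

```text
time_s: 14.73
tool_pos: [573.0, -230.8, 149.1]
orientation: [0.03, 1.0, 0.0, -0.001]
wrist_force: [-0.1, -1.0, -1.4]
grip_width: 25.8
finger_force: 29.7
```

>>> step_arm(series=[0, 0.001, 0.005, 0, 1, 0, 0.001, 0.01, 0, 1, 0, 0.001, 0.015, 0, 1, 0, 0.001, 0.02, 0, 1, 0, 0.001, 0.025, 0, 1, 0, 0.001, 0.029, 0, 1, 0, 0.001, 0.031, 0, 1, 0, 0.001, 0.031, 0, 1])

```text
time_s: 15.4
tool_pos: [573.4, -229.8, 118.9]
orientation: [0.03, 1.0, 0.0, -0.001]
wrist_force: [-0.4, 0.1, -2.1]
grip_width: 25.4
finger_force: 29.8
```

>>> step_arm(series=[0, 0, 0, 0, -0.05, 0, 0, 0, 0, -0.05, 0, 0, 0, 0, -0.05, 0, 0, -0.01, 0, -0.05, 0, 0, -0.03, 0, -0.05, 0, 0, -0.035, 0, 1, 0, 0, -0.035, 0, 1, 0, 0, -0.035, 0, 1, 0, 0, -0.035, 0, 1])

```text
time_s: 16.15
tool_pos: [573.7, -229.9, 154.2]
orientation: [0.03, 1.0, 0.0, -0.0]
wrist_force: [-0.7, 1.2, -0.8]
grip_width: 0.2
finger_force: 0.0
```

```bash
python3 - <<'E'
from bench import state,vision
from h import *
r=vision.camera("wrist"); s=state();print(s["tool_pos"],s["grip_width"],s["wrist_force"],s["time_s"])
cv2.imwrite("pics/w5.png",r["img"][:,:,::-1])
P=cloud(r)
m=(r["depth"]>0)&(np.hypot(P[...,0]-572,P[...,1]+229)<30)&(P[...,2]>122)&(P[...,2]<146);print(m.sum(),np.percentile(P[m],[5,50,95],axis=0).round(1) if m.any() else 0)
E
```

```text
[ 573.49289658 -229.7971867   153.92743415] 0.18669906473454723 [-0.14085234  0.05010047  0.1603261 ] 16.2
1980 [[ 557.6 -241.6  124.9]
 [ 565.  -229.3  135.2]
 [ 575.  -217.8  136.4]]
```

View pics/w5.png

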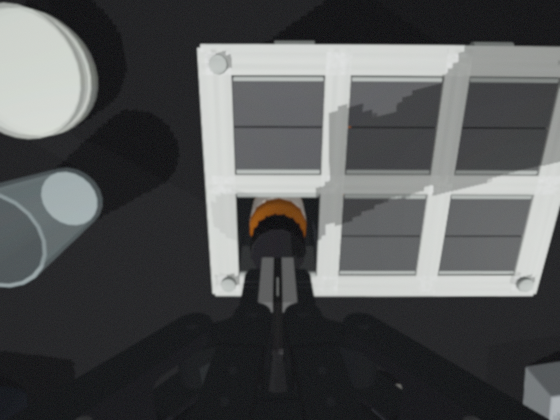

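The bottle stands upright in cell 3, held by the leaves, with the cap at about (277,235) and its top at z 135. I'll push it down with shut fingers.

>>> step_arm(series=[0.002, 0, 0.01, 0, 1, 0.002, 0, 0.016, 0, 1, 0.002, 0, 0.02, 0, 1, 0.002, 0, 0.025, 0, 1, 0.002, 0, 0.03, 0, 1, 0.002, 0, 0.035, 0, 1, 0.002, 0, 0.04, 0, 1, 0.002, 0, 0.045, 0, 1, 0.002, 0, 0.05, 0, 1, 0.002, 0, 0.055, 0, 1, 0.002, 0, 0.06, 0, 1, 0.002, 0, 0.064, 0, 1, 0.002, 0, 0.067, 0, 1, 0.002, 0, 0.067, 0, 1])

```text
time_s: 17.37
tool_pos: [571.6, -229.9, 87.4]
orientation: [0.03, 1.0, 0.0, -0.0]
wrist_force: [-0.8, 0.5, 2.1]
grip_width: 0.1
finger_force: 3.9
```

>>> step_arm(series=[0, 0, 0.001, 0, 1, 0, 0, 0.002, 0, 1, 0, 0, 0.002, 0, 1])

```text
time_s: 17.62
tool_pos: [572.3, -230.1, 86.8]
orientation: [0.03, 1.0, -0.0, 0.001]
wrist_force: [-2.2, 0.3, 6.0]
grip_width: 0.1
finger_force: 5.3
```

>>> step_arm(series=[0, 0, 0.001, 0, 1, 0, 0, 0.002, 0, 1, 0, 0, 0.002, 0, 1, 0, 0, 0.002, 0, 1])

```text
time_s: 17.95
tool_pos: [572.8, -230.5, 85.9]
orientation: [0.03, 1.0, -0.001, 0.001]
wrist_force: [-3.0, 0.7, 9.9]
grip_width: 0.3
finger_force: 7.5
```

```bash
python3 - <<'E'
from bench import state
from h import *
s=state();print(s["tool_pos"],s["wrist_force"],s["time_s"],shift(s,(488,257.5,140),177.7))
E
```

```text
[ 572.83594144 -230.52299526   85.85273908] [-3.03532814  0.66126617  9.91100128] 17.95 (array([ 0.1136,  0.482 , -0.0551]), np.float64(-1.1), np.float64(176.58))
```

>>> step_arm(series=[0, 0, -0.04, 0, 1, 0, 0, -0.08, 0, -0.15, 0.005, 0.02, -0.115, -1.1, -0.15, 0.014, 0.06, -0.115, -1.1, -0.15, 0.024, 0.1, -0.115, -1.1, -0.15, 0.033, 0.14, -0.115, -1.1, -0.15, 0.042, 0.18, -0.115, -1.1, -0.15, 0.052, 0.22, -0.115, -1.1, -0.15, 0.061, 0.26, -0.115, -1.1, -0.15, 0.071, 0.3, -0.115, -1.1, -0.15, 0.08, 0.34, -0.115, -1.1, -0.15, 0.09, 0.38, -0.115, -1.1, -0.15, 0.1, 0.42, -0.115, -1.1, -0.15, 0.109, 0.46, -0.11, -1.1, -0.15, 0.1145, 0.482, -0.09, -1.1, -0.15, 0.1145, 0.482, -0.065, -1.1, -0.15, 0.1145, 0.482, -0.065, -1.1, -0.15, 0.1145, 0.482, -0.065, -1.1, -0.15])

```text
time_s: 19.45
tool_pos: [484.9, 257.6, 147.7]
orientation: [0.02, 1.0, -0.001, -0.002]
wrist_force: [1.1, 0.6, 0.7]
grip_width: 49.2
finger_force: 0.0
```

```bash
python3 - <<'E'
from bench import state,vision
from h import *
r=vision.camera("wrist"); s=state();print(s["tool_pos"],s["grip_width"],s["time_s"])
P=cloud(r);m=(np.hypot(P[...,0]-488,P[...,1]-257.5)<22)&(P[...,2]>76)&(P[...,2]<90)&(r["depth"]>0)
print(cv2.minEnclosingCircle(P[m][:,:2].astype(np.float32)))
cv2.imwrite("pics/w6.png",r["img"][:,:,::-1])
print(shift(s,(488,257.5,62)))
E
```

```text
[486.14560299 257.56432846 149.07199846] 48.53376803464376 19.5
((486.00811767578125, 257.0264892578125), 14.57630729675293)
(array([-0.0019,  0.0001,  0.0871]), 0, np.float64(177.66))
```

View pics/w6.png

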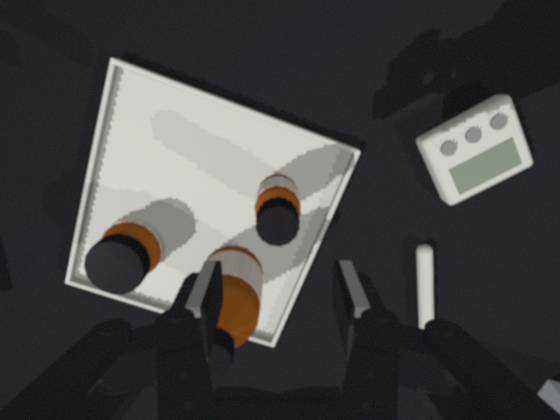

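The cap is at (278,222), centred between the fingers, which clear the stock bottle. I'll grip it.

>>> step_arm(series=[0, 0, 0.02, 0, -0.15, 0, 0, 0.045, 0, -0.15, 0, 0, 0.068, 0, -0.15, 0, 0, 0.085, 0, -0.15, 0, 0, 0.085, 0, -0.15, 0, 0, 0.085, 0, 0.6, 0, 0, 0.085, 0, 1, 0, 0, 0.085, 0, 1, 0, 0, 0.085, 0, 1, 0, 0, 0.085, 0, 1], grip_force=30)

```text
time_s: 20.33
tool_pos: [488.3, 258.4, 65.9]
orientation: [0.02, 1.0, 0.001, 0.002]
wrist_force: [-0.0, -1.3, 7.4]
grip_width: 25.7
finger_force: 30.1
```

>>> step_arm(series=[0, 0, -0.02, 0, 1, 0, 0, -0.05, 0, 1, 0, 0, -0.09, 0, 1, 0, 0, -0.125, 0, 1, 0, 0, -0.125, 0, 1, 0, 0, -0.125, 0, 1])

```text
time_s: 20.83
tool_pos: [488.5, 259.0, 192.1]
orientation: [0.02, 1.0, 0.001, 0.003]
wrist_force: [0.2, -0.6, -0.9]
grip_width: 25.3
finger_force: 29.7
```

```bash
python3 - <<'E'
from bench import state
from h import *
s=state();print(s["tool_pos"],s["grip_width"],s["finger_force"],s["time_s"],shift(s,(579,-113.4,190),177.66))
E
```

```text
[488.53846861 258.98404391 192.05322511] 25.34750067689155 29.663654565811157 20.8333 (array([-0.1054, -0.3684,  0.0016]), np.float64(0.0), np.float64(177.69))
```

>>> step_arm(series=[-0.006, -0.02, -0.01, 0, 1, -0.017, -0.06, -0.01, 0, 1, -0.029, -0.1, -0.01, 0, 1, -0.04, -0.14, -0.01, 0, 1, -0.052, -0.18, -0.01, 0, 1, -0.063, -0.22, -0.01, 0, 1, -0.075, -0.26, -0.01, 0, 1, -0.086, -0.3, -0.01, 0, 1, -0.098, -0.34, -0.005, 0, 1, -0.105, -0.369, 0, 0, 1, -0.105, -0.369, 0, 0, 1, -0.105, -0.369, 0, 0, 1, -0.105, -0.369, 0, 0, 1])

```text
time_s: 21.92
tool_pos: [575.4, -114.3, 187.5]
orientation: [0.02, 1.0, 0.001, -0.001]
wrist_force: [0.6, -0.2, -0.6]
grip_width: 25.5
finger_force: 29.7
```

```bash
python3 - <<'E'
from bench import state
from h import *
s=state();print(s["tool_pos"],s["grip_width"],s["wrist_force"],s["time_s"],shift(s,(579,-113.4,117),176.6))
E
```

```text
[ 575.39021658 -114.30616209  187.48543543] 25.476455688666928 [ 0.57642021 -0.22698739 -0.59044592] 21.9167 (array([-0.0038,  0.001 ,  0.0705]), np.float64(1.1), np.float64(177.67))
```

>>> step_arm(series=[-0.003, 0.001, 0, 1.1, 1, -0.003, 0.001, 0.005, 1.1, 1, -0.003, 0.001, 0.01, 1.1, 1, -0.003, 0.001, 0.014, 1.1, 1, -0.003, 0.001, 0.018, 1.1, 1, -0.003, 0.001, 0.022, 1.1, 1, -0.003, 0.001, 0.026, 1.1, 1, -0.003, 0.001, 0.03, 1.1, 1, -0.003, 0.001, 0.034, 1.1, 1, -0.003, 0.001, 0.038, 1.1, 1, -0.003, 0.001, 0.038, 1.1, 1])

```text
time_s: 22.83
tool_pos: [578.4, -113.9, 149.1]
orientation: [0.03, 1.0, 0.0, -0.001]
wrist_force: [-0.0, 0.6, -1.6]
grip_width: 25.2
finger_force: 29.7
```

>>> step_arm(series=[0, 0, 0.005, 0, 1, 0, 0, 0.01, 0, 1, 0, 0, 0.015, 0, 1, 0, 0, 0.02, 0, 1, 0, 0, 0.025, 0, 1, 0, 0, 0.029, 0, 1, 0, 0, 0.031, 0, 1, 0, 0, 0.031, 0, 1])

```text
time_s: 23.5
tool_pos: [578.9, -113.9, 118.9]
orientation: [0.03, 1.0, 0.0, -0.001]
wrist_force: [-0.8, -0.1, -2.6]
grip_width: 25.4
finger_force: 29.7
```

>>> step_arm(series=[0, 0, 0, 0, -0.05, 0, 0, 0, 0, -0.05, 0, 0, 0, 0, -0.05, 0, 0, -0.01, 0, -0.05, 0, 0, -0.03, 0, -0.05, 0, 0, -0.035, 0, 1, 0, 0, -0.035, 0, 1, 0, 0, -0.035, 0, 1, 0, 0, -0.035, 0, 1])

```text
time_s: 24.25
tool_pos: [579.1, -113.9, 154.3]
orientation: [0.03, 1.0, 0.0, -0.0]
wrist_force: [0.4, 0.6, -1.3]
grip_width: 0.3
finger_force: 0.0
```

```bash
python3 - <<'E'
from bench import state,vision
from h import *
r=vision.camera("wrist"); s=state();print(s["tool_pos"],s["grip_width"],s["wrist_force"],s["time_s"])
P=cloud(r)
m=(r["depth"]>0)&(np.hypot(P[...,0]-577,P[...,1]+113)<30)&(P[...,2]>122)&(P[...,2]<146);print(m.sum(),np.percentile(P[m],[5,50,95],axis=0).round(1) if m.any() else 0)
E
```

```text
[ 578.88843931 -113.85882127  153.93007048] 0.09038595850825881 [ 0.21573751  0.67792678 -0.74290625] 24.3
1849 [[ 564.7 -125.6  124.5]
 [ 571.6 -113.4  134.8]
 [ 581.5 -101.8  136. ]]
```

Same state as the first bottle: cap top at z ≈ 135 and centred. I'll push it down.

>>> step_arm(series=[0.002, 0, 0.01, 0, 1, 0.002, 0, 0.016, 0, 1, 0.002, 0, 0.02, 0, 1, 0.002, 0, 0.025, 0, 1, 0.002, 0, 0.03, 0, 1, 0.002, 0, 0.035, 0, 1, 0.002, 0, 0.04, 0, 1, 0.002, 0, 0.045, 0, 1, 0.002, 0, 0.05, 0, 1, 0.002, 0, 0.055, 0, 1, 0.002, 0, 0.06, 0, 1, 0.002, 0, 0.064, 0, 1, 0.002, 0, 0.067, 0, 1, 0.002, 0, 0.067, 0, 1])

```text
time_s: 25.47
tool_pos: [577.1, -113.9, 87.4]
orientation: [0.03, 1.0, 0.0, -0.0]
wrist_force: [-1.4, 0.5, 1.4]
grip_width: 0.1
finger_force: 4.0
```

>>> step_arm(series=[0, 0, 0.001, 0, 1, 0, 0, 0.002, 0, 1, 0, 0, 0.003, 0, 1, 0, 0, 0.004, 0, 1, 0, 0, 0.004, 0, 1])

```text
time_s: 25.88
tool_pos: [578.5, -114.2, 85.8]
orientation: [0.03, 1.0, -0.0, 0.001]
wrist_force: [-3.2, 0.6, 10.9]
grip_width: 0.3
finger_force: 7.7
```

>>> step_arm(series=[0, 0, -0.015, 0, 1, 0, 0, -0.05, 0, 1, 0, 0, -0.09, 0, 1, 0, 0, -0.13, 0, 1, 0.02, 0, -0.16, 0, 1, 0.02, 0, -0.17, 0, 1, 0.02, 0, -0.17, 0, 1, 0.02, 0, -0.17, 0, 1])

```text
time_s: 26.55
tool_pos: [558.1, -112.9, 254.1]
orientation: [0.03, 1.0, -0.0, 0.001]
wrist_force: [0.6, 0.3, -0.5]
grip_width: 0.0
finger_force: 0.0
```

```bash
python3 - <<'E'
from bench import state,vision
from h import *
r=vision.camera("wrist"); s=state();print(s["tool_pos"],s["wrist_force"],s["time_s"])
r2=vision.camera("scene")
cv2.imwrite("pics/w7.png",np.vstack([cv2.resize(r["img"],(400,300)),cv2.resize(r2["img"][140:280,110:390],(400,200))])[:,:,::-1])
E
```

```text
[ 557.38762494 -112.64988327  252.67456724] [ 0.37341295 -0.5835233  -0.66435278] 26.6
```

View pics/w7.png

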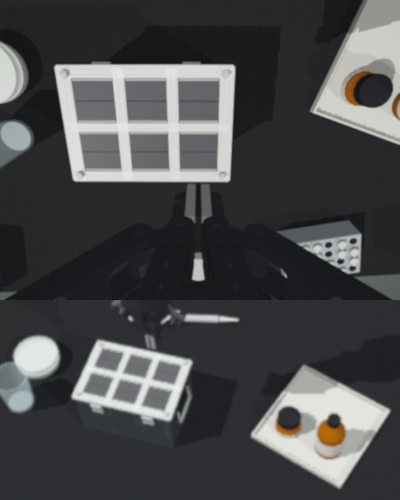

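All six shutters are closed, the jar and stock bottle still stand in the tray, and the gripper touches nothing.

```bash
python3 -c "from bench import sign_off; print(sign_off())"
```

```text
the job is handed in; nothing more can be done
None
```

Both bottles are in the two free cells (3 and 5), pushed down to the sprung floor with the shutters closed over them, and the job was handed in at about 27 s; the other four cells were felt at no more than 10 N.

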